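# Unlock the puppet head and take it off its holding board

### The arm

A 6-joint arm with a two-finger parallel gripper is mounted at the origin on the work surface. World frame = base frame: x ahead of the robot, y to its left, z up, the work surface at z = 0. Lengths are in m, angles in degrees, forces in N, time in s.
With the tool pointing down it reaches from about 0.35 to 0.875 m from the base axis. Payload 4.2 kg.
Tool frame: the origin (TCP) lies on the centre line of the jaws, within the pads' length; the fingertips stand tip_reach ahead of it and the grasp point (between the pads) is the TCP (tip_reach is the distance from the TCP to the fingertips, in m); z points along the fingers, y is the line along which they close (so a half turn about z gives the same grasp; the last joint's range is limited). The gripper opens to 87 mm and grips with 3 to 60 N. Pads are 19 mm wide; open, the fingers measure 117 mm over their backs; the gripper's body (75 mm by 190 mm) begins 51 mm behind the grasp point.
Start: joints at [-54.683, 22.042, 0.453, 0, -68.411, -14.817], TCP at [0.219, -0.585, 0.242] pointing down, gripper open.
Joint ranges: [-179.83, 179.83], [-69.29, 118.12], [-61.27, 80.66], [-181.25, 117.63], [-171.15, -9.14], [-177.46, 177.46]. Speed limits (degrees/s): [159.86, 159.86, 180, 180, 180, 180].

### API

Orientations are given as a 3x3 rotation matrix whose columns are the frame's x, y, z axes.
In Python, from station import sense, capture, finish_job, tip_reach gives the robot as it stands.
- The arm moves only by the tool arm_command, never from a script. Its argument "deltas" is a list of rows, each a list of 7 numbers: the turn, a rotation vector about the tool's x, y, z in rad, then the shift along the tool's x, y, z in cm, then the closure, from -1 (fully open) to 1 (shut), so that 0 is half open. In form: [[rx, ry, rz, dx, dy, dz, hand], ...]. A call has 1 to 8 rows; each row is the pose to reach, as a shift and turn from the pose commanded when the call began, along the tool's axes at that moment; what a row does not reach only later rows make up. A row lasts 1/12 s, in which the tool goes at most 41.7 mm and 7.16 degrees, less where a joint would pass 70% of its speed; a pose out of reach is approached as far as the arm can. A call with a gripper value outside its range is refused whole. The fingers move at their own pace and stop on an object; the grip force is fixed at half the most. Time passes only in rows, so rows that repeat a pose let the fingers close. It gives the time, the measured TCP pose, the force, the opening and the grip force at its end, in the units of the state.
- sense(): the state, without advancing time (a new reading comes with each control period).
- capture(name): name is "side" or "top" or "wrist"; returns a dict with "pixels" (384x512x3 uint8, blue, green, red), "fovy" (degrees; the focal length in pixels is half the picture's height over the tangent of half this angle, whatever the lens; pixels are square), "cx", "cy" (the principal point, pixels), "rvec" (rotation vector, rad) and "tvec" (3), from world to camera coordinates, as OpenCV has them. Camera axes: x right, y down, z forward; pixel columns grow to the right and rows downward; lengths in m; the calibration is good to about 2 mm. A picture is of the moment at which its call begins. There is no depth.
- finish_job(): hands the job in; it is judged then, once.
The state is a dict: "time_s": time; "joints": joint angles; "joint_velocities": joint speeds; "effort": joint torques, N m; "tcp_pos": TCP position; "ee_rot": TCP orientation; "wrist_force": force on the tool from outside, world axes, zero at the start; "moment": the same for the moment, N m; "gripper_width": opening from 0.0 (shut) to 1.0 (fully open); "gripper_force": force on a finger pad.
Only numpy, scipy, OpenCV 4.12 (cv2) and the standard library are available. Lean on these libraries where they do the work, as an engineer would, in place of code of your own. Each camera call takes 0.05 s, during which the arm holds its last target. There are 200 camera calls.

### The job

Stand the T-handled hex key fully home in the recessed hex socket of the holding board's cam lock and, regrasping the handle as needed, turn the lock with the key (not with the fingers) half a turn anticlockwise, seen from above, to its stop. Then slide the plywood puppet head along its keyhole towards the lock until the stud stands in the wide end, lift it off and lay it gently, same side up and wholly on the cork mat. Do not disturb the other things on the bench; the key may stay in the lock.

Things in the scene. Friction and masses are not known exactly. Their poses are not given: they have to be found in the camera images.
- key: T-handled hex key, 126 mm tall, 0.3 kg, upright in its stand at the start. Origin at the centre of its tip (lower end), z up to the handle. Wooden crossbar centred on the shank: 100 mm long along the key's x, 26 mm wide (y), 26 mm tall, from 100 to 126 mm above the tip; take it across its width from above.
- key_tip (a point): centre of the key's tip (= the key's origin), same axes. Steel hexagon shank 22 mm across flats (25.4 mm over corners) from 5 to 100 mm above the tip, flats facing the key's x axis and every 60 degrees from it; the lowest 5 mm is a cone, 22 mm narrowing to 16 mm diameter.
- stand: fixed dark wooden block 90 x 90 x 60 mm tall, origin at the centre of its underside on the bench. The key stands in its middle in a round hole of 30 mm diameter, 45 mm deep (key tip 15 mm above the bench).
- board: fixed wooden holding board 300 x 130 mm, top 24 mm above the bench. Its level x axis is the long direction, from the puppet head to the lock, and the way the head slides; the board spans x = -110 to +190 mm. Origin on the bench under the head's start. Stud at x = 37 mm, lock axis at x = 145 mm, both at y = 0.
- stud (a point): centre of the top of the fixed headed steel stud, 40 mm above the bench: head 24 mm diameter, 6 mm thick, its underside 10 mm above the board, on a 10 mm shank. The head is wider than the slot of the keyhole and holds the puppet head down.
- socket (a point): centre of the floor of the lock's hex socket, on the lock's vertical axis, 30 mm above the bench; turns with the lock. 23.5 mm across flats, flats facing this frame's x axis and every 60 degrees; 29 mm deep, below a wider recess (34 mm across flats, 5 mm deep). Key fully home: tip on the floor. It drops in within 7 degrees of the flats and has 7 degrees of play either way.
- lock (a joint): turn of the cam lock in rad, growing anticlockwise seen from above, from 0 (stop, lobe towards the puppet head, locked) to 3.14 (stop, lobe away from it, free). Stiff by friction, about 0.12 N m; stays where it is left. Starts between 0 and 0.3.
- cam: steel cam of the lock, turned by the socket: hexagonal hub 44 mm across flats, up to 64 mm above the bench, and a fan-shaped lobe of 60 mm radius about the lock's axis, 26 to 36 mm above the bench. Until turned about 140 degrees the lobe keeps the head from sliding to the wide end. Origin on the lock's axis at the board's top.
- figure: plywood puppet head in a hat, flat, 8 mm thick, 0.13 kg, 180 mm long (x from -100 to +80 mm), 120 mm wide (y), its x along the board's x. Origin at the underside, centre of the keyhole's wide end (32 mm); the 14 mm slot runs from it in +x. Slide it about 37 mm in +x until the origin is on the stud's axis.
- batten (a point): centre of the top of the wooden grip batten on the puppet head, 48 mm from the head's origin towards -x, 44 mm above its underside; axes as the head's. The batten is 22 mm thick (x), 70 mm long (y) and stands 36 mm above the plywood; grasp it across its thickness from above.
- mat: fixed cork mat 180 x 220 mm (y), 5 mm thick, origin at the centre of its underside on the bench
- ink_a: bystander: amber ink bottle, 44 mm dia, 85 mm tall; leave alone
- ink_b: bystander: ink jar, 44 mm dia, 75 mm tall; leave alone
- ink_c: bystander: ink jar, 52 mm dia, 80 mm tall; leave alone
- brush: bystander: flat brush lying on the bench; leave alone
- driver: bystander: screwdriver lying on the bench; leave alone
Not all that is in view belongs to the job. Of the things like the key, leave any that is blue; of the rest the smaller one is meant.

How it is judged:
By the outcome, as a careful person would: the job done as asked, in the order asked, and still so for the second after the job is handed in, with the robot touching nothing.
It also fails if it takes over 72 s, if anything falls off the work surface, if the arm or the gripper's body presses on something with over 40 N, if the wrist force passes 120 N, or if a joint passes its speed limit or range.

## Working session

There is one attempt and no reset: what is moved stays moved. The work goes in short steps, Python scripts to look and compute and a tool call to move; the robot and the scene stay as the last step left them, time stands still between calls to the robot, and variables do not carry over. Pictures are saved under pics/ and viewed, at most 10 in all, crops included, and the job is handed in when it is done.

Besides the shell and the picture viewer there is one more tool, called as name(argument=value, ...) on one line, values as JSON. arm_command: Moves the arm, as the interface text tells. Its arguments: {"type":"object","properties":{"deltas":{"type":"array"}},"required":["deltas"]}

```bash
ls; mkdir -p pics; cat > h.py <<'E'
import numpy as np, cv2
from station import sense, capture, finish_job, tip_reach
def K(c):
    f=c["pixels"].shape[0]/2/np.tan(np.radians(c["fovy"])/2)
    return np.array([[f,0,c["cx"]],[0,f,c["cy"]],[0,0,1.]])
def ray(c,u,v):
    R=cv2.Rodrigues(np.array(c["rvec"],float))[0]; t=np.array(c["tvec"],float).ravel()
    return -R.T@t, R.T@np.linalg.inv(K(c))@np.array([u,v,1.])
def onz(c,u,v,z):
    o,d=ray(c,u,v); return o+d*(z-o[2])/d[2]
def proj(c,P):
    return cv2.projectPoints(np.array(P,float).reshape(-1,3),np.array(c["rvec"],float),np.array(c["tvec"],float),K(c),None)[0].reshape(-1,2)
def tri(c1,p1,c2,p2):
    a,d=ray(c1,*p1);b,e=ray(c2,*p2)
    s=np.linalg.lstsq(np.c_[d,-e],b-a,rcond=None)[0]
    p,q=a+d*s[0],b+e*s[1]; return (p+q)/2,np.linalg.norm(p-q)
E
python3 - <<'E'
from h import *
import pickle
s=sense();print({k:np.round(v,3) for k,v in s.items()},tip_reach)
C={n:capture(n) for n in("side","top","wrist")}
pickle.dump(C,open("c0.pkl","wb"))
for n,c in C.items():
    print(n,c["fovy"],np.round(ray(c,256,192),3))
cv2.imwrite("pics/top0.png",cv2.resize(C["top"]["pixels"],(800,600)))
cv2.imwrite("pics/side0.png",cv2.resize(C["side"]["pixels"],(800,600)))
E
```

```text
pics
{'time_s': np.float64(0.0), 'joints': array([-5.4683e+01,  2.2091e+01,  3.8000e-01, -3.0000e-02, -6.8410e+01,
       -1.4818e+01]), 'joint_velocities': array([0.014, 0.044, 0.013, 0.038, 0.053, 0.075]), 'effort': array([-2.0000e-03, -3.9067e+01,  1.8740e+01,  4.2200e+00,  1.1000e-02,
       -0.0000e+00]), 'tcp_pos': array([ 0.219, -0.585,  0.24 ]), 'ee_rot': array([[-0.937, -0.35 , -0.001],
       [-0.35 ,  0.937,  0.002],
       [ 0.   ,  0.002, -1.   ]]), 'wrist_force': array([ 0.574,  0.907, -0.253]), 'moment': array([-0.05 ,  0.032, -0.028]), 'gripper_force': np.float64(0.0), 'gripper_width': np.float64(0.993)} 0.019
side 42.64134216319629 [[-0.178  0.766  0.777]
 [ 0.556 -0.597 -0.579]]
top 43.50879273632075 [[ 1.820e-01 -6.000e-03  1.565e+00]
 [ 2.070e-01  1.000e-03 -9.780e-01]]
wrist 63.12626420437125 [[ 0.151 -0.61   0.383]
 [ 0.244  0.095 -0.965]]
```

View pics/top0.png

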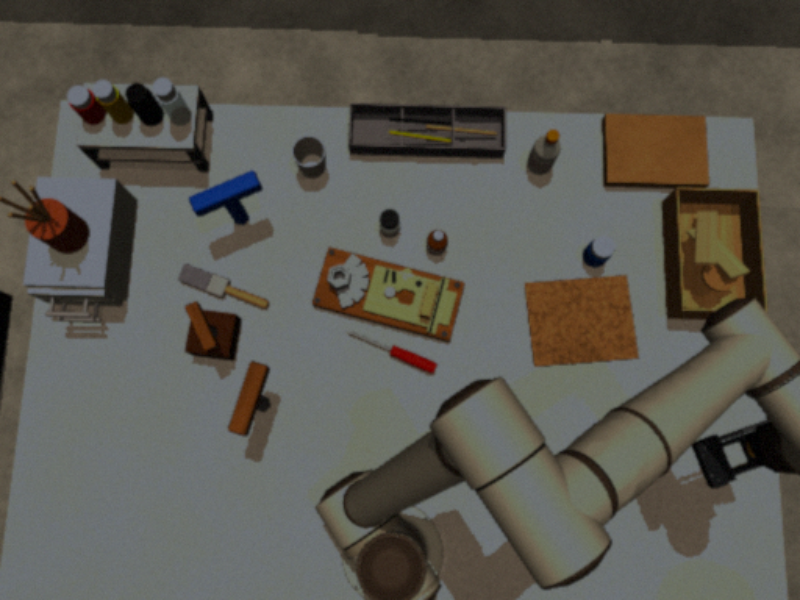

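View pics/side0.png

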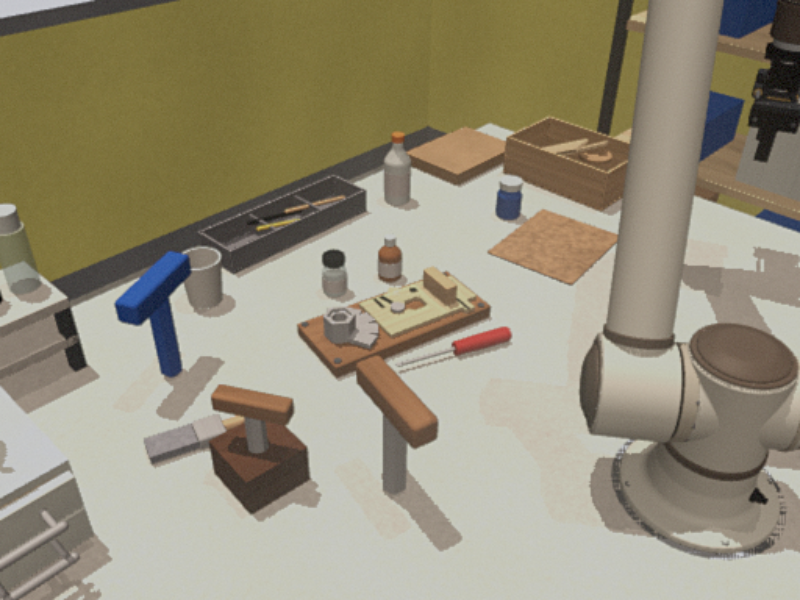

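The top view (800-px scale) shows three T-keys:
- a blue key at (226,194), which is excluded
- a large brown key standing free at (250,398)
- a smaller brown key in the dark stand at (200,326), which is the one meant

The board is at (390,293), with the lock on its left end. The cork mat is at (580,320).

```bash
python3 - <<'E'
from h import *
import pickle
C=pickle.load(open("c0.pkl","rb"));t=C["top"];s=C["side"]
S=1.5625
def blob(c,roi,lo,hi,z,name):
    x0,y0,x1,y1=[int(v/S) for v in roi]
    hsv=cv2.cvtColor(c["pixels"],cv2.COLOR_BGR2HSV)[y0:y1,x0:x1]
    m=cv2.inRange(hsv,lo,hi); m=cv2.morphologyEx(m,cv2.MORPH_CLOSE,np.ones((5,5)))
    k=max(cv2.findContours(m,0,2)[0],key=cv2.contourArea)
    b=cv2.boxPoints(cv2.minAreaRect(k))+[x0,y0]
    P=np.array([onz(c,*p,z) for p in b])
    e=np.diff(np.r_[P,P[:1]],axis=0)
    print(name,"px",np.round(b*S).tolist(),"ctr",P.mean(0).round(4),"edges",np.linalg.norm(e,axis=1).round(3),"ang",np.degrees(np.arctan2(e[:,1],e[:,0])).round(1)[:2])
hsv=cv2.cvtColor(t["pixels"],cv2.COLOR_BGR2HSV)
for n,p in dict(bar=(200,326),stand=(225,330),mat=(580,320),board=(330,310),bench=(300,400),ply=(380,310),cam=(345,280)).items():
    print(n,hsv[int(p[1]/S),int(p[0]/S)])
blob(t,(510,260,650,380),(5,110,60),(20,255,255),.005,"mat")
blob(t,(300,235,480,350),(5,90,50),(35,255,255),.024,"board")
blob(t,(175,290,250,370),(3,170,70),(16,255,255),.141,"bar")
blob(t,(175,290,250,370),(0,100,0),(20,255,255),.06,"stand")
blob(s,(200,380,300,430),(3,120,90),(16,255,255),.141,"bar_s")
ims=[cv2.resize(t["pixels"][180:240,110:170],(400,400),interpolation=2),cv2.resize(t["pixels"][150:225,195:305],(400,273),interpolation=2)]
a=np.zeros((400,800,3),np.uint8);a[:,:400]=ims[0];a[:273,400:]=ims[1]
cv2.imwrite("pics/crop0.png",cv2.convertScaleAbs(a,alpha=1.6))
E
```

```text
bar [ 13 203  89]
stand [  7 221  45]
mat [ 14 183 110]
board [ 15 100  46]
bench [ 60   4 114]
ply [ 35 103 114]
cam [ 68   9 112]
mat px [[524.0, 283.0], [629.0, 273.0], [637.0, 357.0], [532.0, 367.0]] ctr [ 0.4804 -0.3852  0.005 ] edges [0.225 0.18  0.22  0.179] ang [ -83.1 -176.9]
board px [[311.0, 306.0], [327.0, 246.0], [464.0, 282.0], [448.0, 342.0]] ctr [0.5208 0.023  0.024 ] edges [0.134 0.302 0.132 0.297] ang [ -11.6 -103.6]
bar px [[184.0, 307.0], [195.0, 302.0], [215.0, 345.0], [204.0, 350.0]] ctr [0.4214 0.3806 0.141 ] edges [0.023 0.093 0.022 0.093] ang [ -62.6 -151.5]
stand px [[179.0, 352.0], [187.0, 300.0], [241.0, 308.0], [233.0, 360.0]] ctr [0.4271 0.3799 0.06  ] edges [0.107 0.113 0.107 0.111] ang [ -3.1 -96.6]
bar_s px [[210.0, 405.0], [214.0, 384.0], [291.0, 399.0], [287.0, 420.0]] ctr [0.4153 0.3885 0.141 ] edges [0.038 0.101 0.036 0.097] ang [ -42.8 -151.6]
```

View pics/crop0.png

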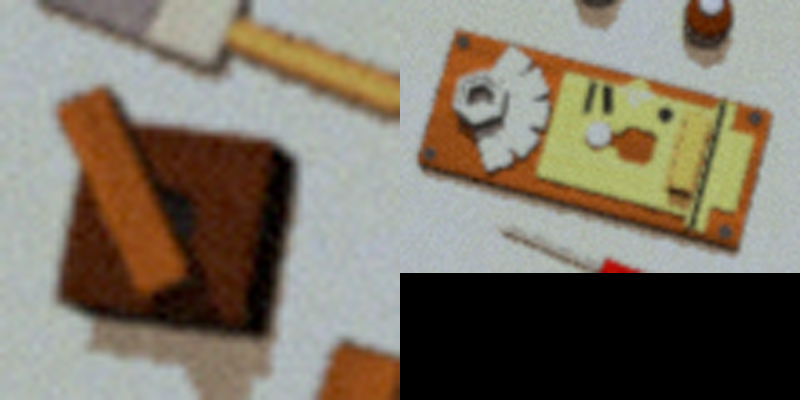

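The crop confirms the choice: the smaller wooden-bar key stands in the dark stand. On the board, the cam lobe points towards the head. I'm setting out in two legs without turning.

arm_command(deltas=[[0,0,0,-3,2.4,-1,-1],[0,0,0,-6,4.9,-2,-1],[0,0,0,-9,7.4,-3,-1],[0,0,0,-12,9.9,-4,-1],[0,0,0,-15,12.4,-5,-1],[0,0,0,-18,14.8,-6,-1],[0,0,0,-21,17.2,-7,-1],[0,0,0,-22,18,-7,-1]])

```text
time_s: 0.82
tcp_pos: [0.364, -0.3371, 0.3139]
ee_rot: [[-0.935, -0.354, 0.004], [-0.354, 0.935, -0.002], [-0.003, -0.003, -1.0]]
wrist_force: [0.1, -1.0, -0.1]
gripper_width: 1.002
gripper_force: 0.0
```

arm_command(deltas=[[0,0,0,-3,2.4,0,-1],[0,0,0,-6,4.9,0,-1],[0,0,0,-9,7.4,0,-1],[0,0,0,-12,9.9,0,-1],[0,0,0,-15,12.4,0,-1],[0,0,0,-18,14.8,0,-1],[0,0,0,-21,17.2,0,-1],[0,0,0,-22,18,0,-1]])

```text
time_s: 1.48
tcp_pos: [0.5067, -0.0906, 0.311]
ee_rot: [[-0.935, -0.354, 0.0], [-0.354, 0.935, 0.001], [-0.0, 0.001, -1.0]]
wrist_force: [1.0, -0.2, -0.4]
gripper_width: 1.0
gripper_force: 0.0
```

```bash
cat >> h.py <<'E'
def go(p,yaw=None):
    s=sense();R=np.array(s["ee_rot"]);d=R.T@(np.array(p)-s["tcp_pos"])*100
    y=np.degrees(np.arctan2(R[1,1],R[0,1]))
    a=0 if yaw is None else (yaw-y+90)%180-90
    print("t",round(float(s["time_s"]),2),"tcp",np.round(s["tcp_pos"],4),"yawy",round(y,2),"tilt",np.round(R[:2,2],4),"q",np.round(s["joints"],1),"F",np.round(s["wrist_force"],1),"M",np.round(s["moment"],2),"w",round(float(s["gripper_width"]),3),"gf",round(float(s["gripper_force"]),1))
    print("delta cm",d.round(2),"rz",round(-np.radians(a),4))
E
python3 -c "
from h import *
go([.421,.381,.28],118.5)"
```

```text
t 1.48 tcp [ 0.5067 -0.0906  0.311 ] yawy 110.71 tilt [0.0002 0.0006] q [  7.9   8.7  -7.9  -0.  -73.4 -77.2] F [ 1.  -0.2 -0.4] M [-0.03  0.02 -0.06] w 1.0 gf 0.0
delta cm [-8.66 47.14  3.13] rz -0.1359
```

arm_command(deltas=[[0,0,0,-1.5,3,0,-1],[0,0,0,-3,6,0,-1],[0,0,0,-5,10,0,-1],[0,0,0,-7,13.5,0,-1],[0,0,0,-9,17,0,-1],[0,0,0,-9,17,0,-1],[0,0,0,-9,17,0,-1]])

```text
time_s: 2.07
tcp_pos: [0.5296, 0.0983, 0.3108]
ee_rot: [[-0.936, -0.353, -0.001], [-0.353, 0.936, -0.001], [0.002, 0.0, -1.0]]
wrist_force: [0.0, 0.3, 0.4]
gripper_width: 0.999
gripper_force: 0.0
```

```bash
python3 - <<'E'
from h import *
import pickle
c=capture("wrist");pickle.dump(c,open("w1.pkl","wb"));go([.421,.381,.28],118.5)
u=np.array([np.cos(np.radians(76.4)),np.sin(np.radians(76.4)),0]);L=np.array([.5455,.125,.064])
print(proj(c,[L,L-u*.108-[0,0,.024],L-u*.145-[0,0,.032]])*800/512)
cv2.imwrite("pics/w1.png",cv2.resize(c["pixels"],(800,600),interpolation=2))
E
```

```text
t 2.12 tcp [0.5295 0.0971 0.311 ] yawy 110.58 tilt [-0.0013 -0.0006] q [ 27.7  11.1  -4.9  -0.  -74.1 -97.1] F [ 0.  -0.4  0.3] M [-0.04  0.01 -0.04] w 1.003 gf 0.0
delta cm [ 0.17 30.39  3.1 ] rz -0.1382
[[421.84549356 290.28878987]
 [314.64608243 212.62681402]
 [278.73266677 186.66417655]]
```

View pics/w1.png

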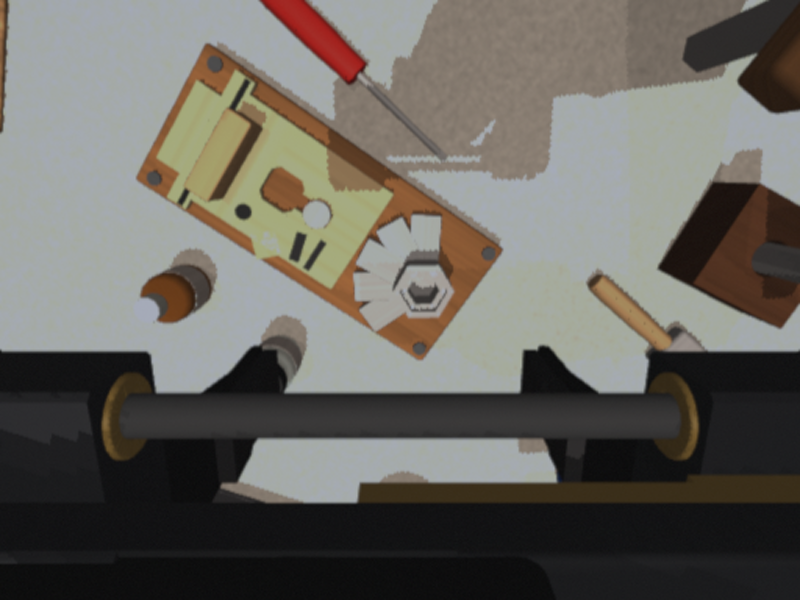

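The wrist view shows, at 800-px scale:
- the hub with its hex socket at about (424,290), matching the predicted (422,290)
- the stud top at (316,213)
- board screws at (215,64), (154,178), (489,252) and (420,348)

Next I measure these and view a hub crop for the hex angle.

```bash
python3 - <<'E'
from h import *
import pickle
c=pickle.load(open("w1.pkl","rb"));S=1.5625
g=cv2.cvtColor(c["pixels"],cv2.COLOR_BGR2GRAY)
hsv=cv2.cvtColor(c["pixels"],cv2.COLOR_BGR2HSV)
def cen(u,v,r,m):
    u,v=u/S,v/S;y,x=np.mgrid[:384,:512];w=m&((x-u)**2+(y-v)**2<(r/S)**2)
    return x[w].mean(),y[w].mean(),w.sum()
W=[]
for p in [(215,64),(154,178),(489,252),(420,348)]:
    a=cen(*p,11,hsv[...,1]<90);W.append(onz(c,*a[:2],.025));print("screw",a,W[-1].round(4))
W=np.array(W);e=[W[2]-W[0],W[3]-W[1]]
print("ctr",W.mean(0).round(4),"yaw",[np.degrees(np.arctan2(v[1],v[0])).round(2) for v in e],"len",[np.linalg.norm(v).round(4) for v in e],np.linalg.norm(W[0]-W[1]).round(4))
a=cen(316,213,16,g>150);print("stud",a,onz(c,*a[:2],.04).round(4))
k=g[150:220,220:300]
cv2.imwrite("pics/hub.png",cv2.resize(k,(800,700),interpolation=2)[:600])
E
```

```text
screw (np.float64(137.0), np.float64(40.39473684210526), np.int64(76)) [ 0.438  -0.0943  0.025 ]
screw (np.float64(98.0909090909091), np.float64(113.87878787878788), np.int64(66)) [ 0.543  -0.1193  0.025 ]
screw (np.float64(313.1194029850746), np.float64(162.47761194029852), np.int64(67)) [0.5019 0.1738 0.025 ]
screw (np.float64(269.1212121212121), np.float64(223.78787878787878), np.int64(66)) [0.6075 0.1498 0.025 ]
ctr [0.5226 0.0275 0.025 ] yaw [np.float64(76.6), np.float64(76.52)] len [np.float64(0.2757), np.float64(0.2767)] 0.108
stud (np.float64(201.75102040816327), np.float64(137.69795918367348), np.int64(245)) [0.5219 0.0211 0.04  ]
```

View pics/hub.png

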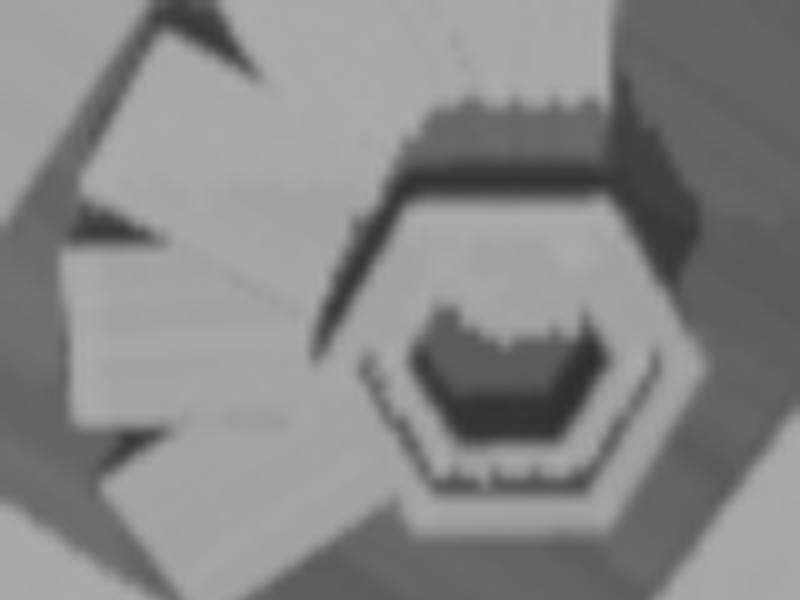

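The crop (10x, offset (220,150)) shows the hub's top hexagon with corners at (405,195), (608,195), (705,362), (608,530), (408,532) and (315,362).

```bash
python3 - <<'E'
from h import *
import pickle
c=pickle.load(open("w1.pkl","rb"))
P=np.array([(405,195),(608,195),(705,362),(608,530),(408,532),(315,362)])/10.+[219.5,149.5]
W=np.array([onz(c,*p,.064) for p in P]);C=W.mean(0)
d=W-C;a=np.degrees(np.arctan2(d[:,1],d[:,0]))
print("hub",C.round(4),"r",np.linalg.norm(d[:,:2],axis=1).round(4),"corner ang mod60",(a%60).round(1))
u=np.array([np.cos(np.radians(76.5)),np.sin(np.radians(76.5))])
# screws ctr at board x=40
O=np.array([.5226,.0275])-.04*u;print("from screws: stud",O+.037*u,"lock",O+.145*u)
go([.421,.381,.24],118.5)
E
```

```text
hub [0.5455 0.1255 0.064 ] r [0.0257 0.0253 0.0252 0.0259 0.0258 0.0248] corner ang mod60 [51.8 51.5 51.4 51.5 51.1 50. ]
from screws: stud [0.52189966 0.02458289] lock [0.54711176 0.12959884]
t 2.12 tcp [0.5295 0.0971 0.311 ] yawy 110.58 tilt [-0.0013 -0.0006] q [ 27.7  11.1  -4.9  -0.  -74.1 -97.1] F [ 0.  -0.4  0.3] M [-0.04  0.01 -0.04] w 1.003 gf 0.0
delta cm [ 0.16 30.39  7.1 ] rz -0.1382
```

arm_command(deltas=[[0,0,-0.02,0,4,0.3,-1],[0,0,-0.05,0,8,0.6,-1],[0,0,-0.08,0.1,12,1,-1],[0,0,-0.12,0.1,16,1,-1],[0,0,-0.138,0.1,20,1,-1],[0,0,-0.138,0.2,24,1,-1],[0,0,-0.138,0.2,28,1,-1],[0,0,-0.138,0.2,30.4,1,-1]])

```text
time_s: 2.78
tcp_pos: [0.4207, 0.382, 0.3016]
ee_rot: [[-0.88, -0.476, 0.0], [-0.476, 0.88, 0.0], [-0.0, 0.0, -1.0]]
wrist_force: [1.0, -0.5, -0.2]
gripper_width: 1.001
gripper_force: 0.0
```

arm_command(deltas=[[0,0,0,0,0,0,-1],[0,0,0,0,0,0,-1]])

```text
time_s: 2.95
tcp_pos: [0.4214, 0.3802, 0.3012]
ee_rot: [[-0.879, -0.476, -0.001], [-0.476, 0.879, -0.001], [0.001, -0.001, -1.0]]
wrist_force: [-0.1, -0.6, 0.1]
gripper_width: 0.998
gripper_force: 0.0
```

```bash
python3 - <<'E'
from h import *
import pickle
c=capture("wrist");pickle.dump(c,open("w2.pkl","wb"));go([.421,.381,.128],118.5)
print(proj(c,[[.421,.381,.141],[.427,.38,.06]])*800/512)
cv2.imwrite("pics/w2.png",cv2.resize(c["pixels"],(800,600),interpolation=2))
E
```

```text
t 3.0 tcp [0.4218 0.3795 0.3014] yawy 118.35 tilt [-0.0004 -0.0008] q [  58.3   14.3   -2.     0.   -73.7 -120. ] F [-0.7  0.2 -0.1] M [-0.04  0.    0.  ] w 1.001 gf 0.0
delta cm [-0.02  0.18 17.34] rz -0.0026
[[399.38103424 285.71121534]
 [394.76432118 267.94737644]]
```

View pics/w2.png

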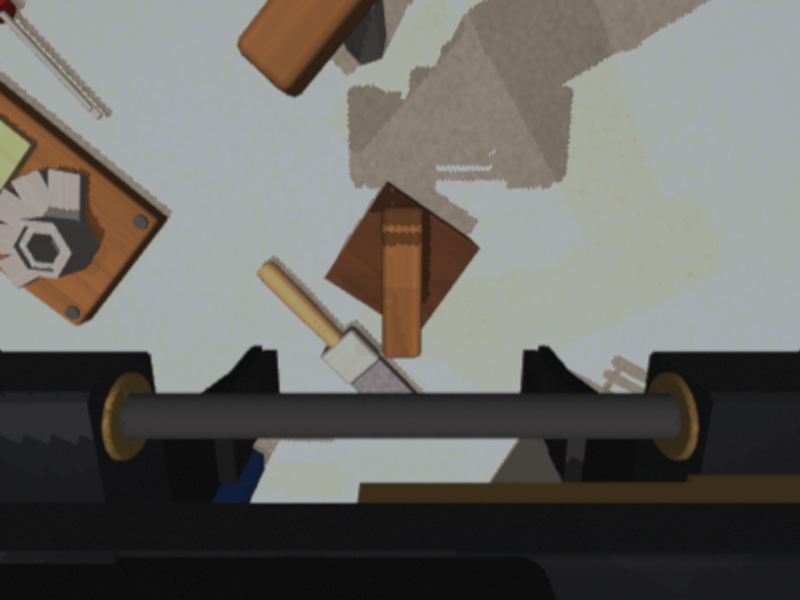

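The picture shows the bar's top face from (402,208) to (402,356), 39 px wide and square to the jaws, within about 3 mm of the prediction.

```bash
python3 - <<'E'
from h import *
import pickle
c=pickle.load(open("w2.pkl","rb"));S=1.5625
A=onz(c,403/S,208/S,.141);B=onz(c,401.5/S,356/S,.141);d=B-A
print(A,B,np.linalg.norm(d),np.degrees(np.arctan2(d[1],d[0])));m=(A+B)/2
go([m[0],m[1],.128],118.5)
E
```

```text
[0.37710049 0.35973372 0.141     ] [0.46236886 0.40500132 0.141     ] 0.09653937319145259 27.96310812587148
t 3.0 tcp [0.4218 0.3795 0.3014] yawy 118.35 tilt [-0.0004 -0.0008] q [  58.3   14.3   -2.     0.   -73.7 -120. ] F [-0.7  0.2 -0.1] M [-0.04  0.    0.  ] w 1.001 gf 0.0
delta cm [ 0.03  0.36 17.34] rz -0.0026
```

arm_command(deltas=[[0,0,0,0,0.3,3.5,-1],[0,0,0,0,0.3,7,-1],[0,0,0,0,0.3,10.5,-1],[0,0,0,0,0.3,13.5,-1],[0,0,0,0,0.3,15.5,-1],[0,0,0,0,0.3,16.8,-1],[0,0,0,0,0.3,17.3,-1],[0,0,0,0,0.3,17.3,1]])

```text
time_s: 3.67
tcp_pos: [0.4205, 0.3812, 0.1277]
ee_rot: [[-0.881, -0.474, -0.001], [-0.474, 0.881, -0.002], [0.002, -0.001, -1.0]]
wrist_force: [0.4, -0.8, 0.3]
gripper_width: 0.971
gripper_force: 0.0
```

arm_command(deltas=[[0,0,0,0,0,0,1],[0,0,0,0,0,0,1],[0,0,0,0,0,0,1],[0,0,0,0,0,0,1],[0,0,0,0,0,0,1],[0,0,0,0,0,0,1],[0,0,0,0,0,0,1],[0,0,0,0,0,0,1]])

```text
time_s: 4.33
tcp_pos: [0.4199, 0.3834, 0.1286]
ee_rot: [[-0.88, -0.476, 0.0], [-0.476, 0.88, 0.0], [-0.0, 0.0, -1.0]]
wrist_force: [-0.2, 0.8, -0.8]
gripper_width: 0.404
gripper_force: 0.0
```

```bash
python3 -c "
from h import *
go([.421,.381,.28],118.5)"
```

```text
t 4.33 tcp [0.4199 0.3834 0.1286] yawy 118.42 tilt [0.0001 0.0001] q [  58.7   22.7  -16.3    0.   -51.  -120.3] F [-0.2  0.8 -0.8] M [ 0.02  0.02 -0.08] w 0.404 gf 0.0
delta cm [  0.02  -0.27 -15.14] rz -0.0015
```

arm_command(deltas=[[0,0,0,0,0,0,1],[0,0,0,0,0,0,1],[0,0,0,0,0,0,1],[0,0,0,0,0,0,1],[0,0,0,0,0,-0.5,1],[0,0,0,0,0,-1.5,1],[0,0,0,0,0,-3,1],[0,0,0,0,0,-4.5,1]])

```text
time_s: 5.0
tcp_pos: [0.4196, 0.383, 0.1739]
ee_rot: [[-0.88, -0.476, -0.001], [-0.476, 0.88, -0.001], [0.002, -0.001, -1.0]]
wrist_force: [0.4, 0.0, -3.3]
gripper_width: 0.293
gripper_force: 29.8
```

arm_command(deltas=[[0,0,0,0,0,-1.5,1],[0,0,0,0,0,-3,1],[0,0,0,0,0,-4.5,1],[0,0,0,0,0,-6,1],[0,0,0,0,0,-7,1],[0,0,0,0,0,-7.5,1],[0,0,0,0,0,-7.5,1]])

```text
time_s: 5.58
tcp_pos: [0.4201, 0.3837, 0.2499]
ee_rot: [[-0.88, -0.476, 0.001], [-0.476, 0.88, 0.002], [-0.002, 0.001, -1.0]]
wrist_force: [-0.1, 0.3, -3.0]
gripper_width: 0.293
gripper_force: 29.8
```

```bash
python3 - <<'E'
from h import *
go([.5455,.1255,.25],111.3)
E
```

```text
t 5.58 tcp [0.4201 0.3837 0.2499] yawy 118.41 tilt [0.0012 0.0021] q [  58.7   16.2   -6.9   -0.   -66.7 -120.3] F [-0.1  0.3 -3. ] M [ 0.03 -0.06  0.01] w 0.293 gf 29.8
delta cm [  1.26 -28.68  -0.05] rz 0.124
```

arm_command(deltas=[[0,0,0.01,0.1,-2,0,1],[0,0,0.03,0.2,-6,0,1],[0,0,0.06,0.4,-10,0,1],[0,0,0.09,0.6,-14,0,1],[0,0,0.12,0.8,-18,0,1],[0,0,0.124,1,-22,0,1],[0,0,0.124,1.2,-25.5,0,1],[0,0,0.124,1.3,-28,0,1]])

```text
time_s: 6.25
tcp_pos: [0.5418, 0.1279, 0.2473]
ee_rot: [[-0.932, -0.361, -0.002], [-0.361, 0.932, -0.001], [0.003, -0.0, -1.0]]
wrist_force: [1.0, -0.3, -4.2]
gripper_width: 0.299
gripper_force: 29.8
```

arm_command(deltas=[[0,0,0,0,-0.6,0,1],[0,0,0,0,-0.7,0,1],[0,0,0,0,-0.7,0,1],[0,0,0,0,-0.7,0,1]])

```text
time_s: 6.58
tcp_pos: [0.5437, 0.1251, 0.248]
ee_rot: [[-0.931, -0.364, -0.001], [-0.364, 0.931, -0.0], [0.001, 0.0, -1.0]]
wrist_force: [0.4, 0.7, -3.9]
gripper_width: 0.297
gripper_force: 29.8
```

```bash
python3 - <<'E'
from h import *
import pickle
C={n:capture(n) for n in("side","wrist")};pickle.dump(C,open("c3.pkl","wb"))
go([.5455,.1255,.25],111.3)
T=sense()["tcp_pos"];T=np.array(T)-[0,0,.113]
for n,c in C.items(): print(n,proj(c,[T,T+[0,0,.09],[.5455,.1255,.064]]))
s=C["side"];p=proj(s,[T])[0].astype(int)
a=cv2.resize(s["pixels"][p[1]-65:p[1]+60,p[0]-50:p[0]+50],(480,600),interpolation=2)
cv2.imwrite("pics/c3.png",a);print("off",p-[50,65],"x4.8")
E
```

```text
t 6.68 tcp [0.5438 0.1255 0.2484] yawy 111.4 tilt [-0.0004  0.0001] q [ 29.6  15.3  -8.5  -0.  -66.3 -98.2] F [ 0.3 -0.2 -2.4] M [-0.01  0.03 -0.01] w 0.297 gf 29.8
delta cm [-0.16 -0.06 -0.16] rz 0.0018
side [[217.0313206  177.45395711]
 [215.77300387 144.01622264]
 [217.48005201 201.62376926]]
wrist [[254.63656847 196.0379404 ]
 [254.22507963 239.28914545]
 [254.21722807 179.17951054]]
off [167 112] x4.8
```

View pics/c3.png

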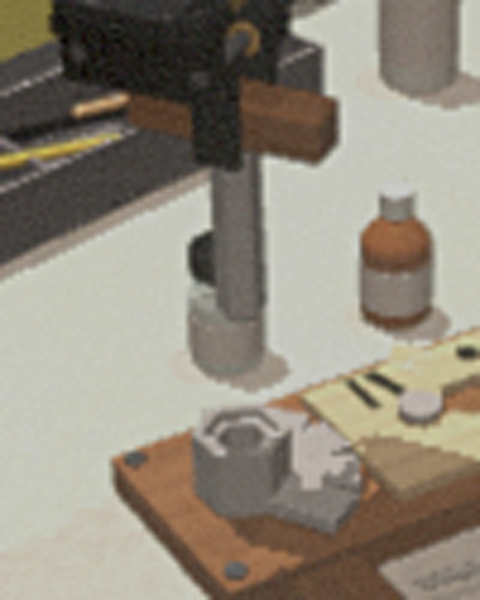

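The side crop shows the shank vertical, with its tip at (240,312) in the crop and the socket at (243,432). Both match the predictions, so I'm descending.

arm_command(deltas=[[0,0,0,-0.1,0,2,1],[0,0,0,-0.15,0,4,1],[0,0,0,-0.15,0,6,1],[0,0,0,-0.15,0,7,1],[0,0,0,-0.15,0,7.5,1],[0,0,0,-0.15,0,7.7,1],[0,0,0,-0.15,0,7.9,1],[0,0,0,-0.15,0,8.1,1]])

```text
time_s: 7.35
tcp_pos: [0.5464, 0.1254, 0.1686]
ee_rot: [[-0.931, -0.364, 0.002], [-0.364, 0.931, 0.001], [-0.003, -0.0, -1.0]]
wrist_force: [0.2, 0.9, -2.8]
gripper_width: 0.295
gripper_force: 29.8
```

```bash
python3 -c "
from h import *
go([.5455,.1255,.143],111.3)"
```

```text
t 7.35 tcp [0.5464 0.1254 0.1686] yawy 111.34 tilt [0.0024 0.0009] q [ 29.5  19.4 -14.8   0.  -55.6 -98.2] F [ 0.2  0.9 -2.8] M [ 0.    0.05 -0.02] w 0.295 gf 29.8
delta cm [0.09 0.04 2.56] rz 0.0006
```

arm_command(deltas=[[0,0,0,0,0,0.4,1],[0,0,0,0,0,0.8,1],[0,0,0,0,0,1.2,1],[0,0,0,0,0,1.6,1],[0,0,0,0,0,2,1],[0,0,0,0,0,2.3,1],[0,0,0,0,0,2.5,1]])

```text
time_s: 7.93
tcp_pos: [0.5467, 0.1253, 0.1433]
ee_rot: [[-0.931, -0.364, 0.002], [-0.364, 0.931, 0.0], [-0.002, -0.001, -1.0]]
wrist_force: [-2.1, 3.2, 7.5]
gripper_width: 0.294
gripper_force: 29.9
```

```bash
python3 -c "
from h import *
go([.5455,.1255,.143],111.3)"
```

```text
t 7.93 tcp [0.5467 0.1253 0.1433] yawy 111.35 tilt [0.0022 0.0003] q [ 29.5  21.  -16.6   0.1 -52.3 -98.2] F [-2.1  3.2  7.5] M [ 0.99  0.84 -0.08] w 0.294 gf 29.9
delta cm [0.1  0.06 0.03] rz 0.0009
```

Home: the tip is on the floor and the TCP is at 0.143. Turning anticlockwise.

arm_command(deltas=[[0,0,-0.08,0,0,0,1],[0,0,-0.17,0,0,0,1],[0,0,-0.26,0,0,0,1],[0,0,-0.35,0,0,0,1],[0,0,-0.44,0,0,0,1],[0,0,-0.53,0,0,0,1],[0,0,-0.62,0,0,0,1],[0,0,-0.7,0,0,0,1]])

```text
time_s: 8.6
tcp_pos: [0.5461, 0.1249, 0.1434]
ee_rot: [[-0.475, -0.88, 0.001], [-0.88, 0.475, 0.0], [-0.001, -0.001, -1.0]]
wrist_force: [-0.3, 1.8, 1.4]
gripper_width: 0.295
gripper_force: 29.9
```

```bash
python3 -c "
from h import *
go([.5463,.1255,.143])"
```

```text
t 8.6 tcp [0.5461 0.1249 0.1434] yawy 151.64 tilt [0.0011 0.0001] q [ 29.5  21.  -16.6   0.  -52.4 -57.9] F [-0.3  1.8  1.4] M [ 0.63  0.47 -0.08] w 0.295 gf 29.9
delta cm [-0.06  0.01  0.04] rz -0.0
```

arm_command(deltas=[[0,0,-0.09,0,0,0,1],[0,0,-0.18,0,0,0,1],[0,0,-0.27,0,0,0,1],[0,0,-0.36,0,0,0,1],[0,0,-0.45,0,0,0,1],[0,0,-0.54,0,0,0,1],[0,0,-0.63,0,0,0,1],[0,0,-0.72,0,0,0,1]])

```text
time_s: 9.27
tcp_pos: [0.5466, 0.1244, 0.1434]
ee_rot: [[0.223, -0.975, 0.002], [-0.975, -0.223, -0.001], [0.001, -0.002, -1.0]]
wrist_force: [0.1, -0.7, 0.9]
gripper_width: 0.297
gripper_force: 29.9
```

arm_command(deltas=[[0,0,-0.09,0,0,0,1],[0,0,-0.18,0,0,0,1],[0,0,-0.27,0,0,0,1],[0,0,-0.36,0,0,0,1],[0,0,-0.45,0,0,0,1],[0,0,-0.54,0,0,0,1],[0,0,-0.63,0,0,0,1],[0,0,-0.72,0,0,0,1]])

```text
time_s: 9.93
tcp_pos: [0.5472, 0.1244, 0.1434]
ee_rot: [[0.811, -0.585, 0.003], [-0.585, -0.811, -0.001], [0.003, -0.001, -1.0]]
wrist_force: [2.1, -0.1, -0.3]
gripper_width: 0.295
gripper_force: 29.9
```

```bash
python3 -c "
from h import *
go([.5463,.1255,.143])"
```

```text
t 9.93 tcp [0.5472 0.1244 0.1434] yawy -125.83 tilt [ 0.0032 -0.0006] q [ 29.4  21.  -16.6   0.1 -52.3  24.7] F [ 2.1 -0.1 -0.3] M [-0.37 -0.63 -0.08] w 0.295 gf 29.9
delta cm [-0.13 -0.03  0.04] rz -0.0
```

arm_command(deltas=[[0,0,-0.09,0,0,0,1],[0,0,-0.18,0,0,0,1],[0,0,-0.27,0,0,0,1],[0,0,-0.36,0,0,0,1],[0,0,-0.45,0,0,0,1],[0,0,-0.54,0,0,0,1],[0,0,-0.63,0,0,0,1],[0,0,-0.72,0,0,0,1]])

```text
time_s: 10.6
tcp_pos: [0.5477, 0.1248, 0.1434]
ee_rot: [[0.996, 0.095, 0.005], [0.095, -0.996, 0.0], [0.005, 0.0, -1.0]]
wrist_force: [3.0, -0.1, -1.1]
gripper_width: 0.296
gripper_force: 29.9
```

arm_command(deltas=[[0,0,-0.04,0,0,0,1],[0,0,-0.08,0,0,0,1],[0,0,-0.12,0,0,0,1],[0,0,-0.16,0,0,0,1],[0,0,-0.2,0,0,0,1],[0,0,-0.23,0,0,0,1]])

```text
time_s: 11.1
tcp_pos: [0.5479, 0.1249, 0.1435]
ee_rot: [[0.948, 0.317, 0.005], [0.317, -0.949, 0.0], [0.005, 0.001, -1.0]]
wrist_force: [4.3, -0.1, -1.3]
gripper_width: 0.296
gripper_force: 29.9
```

```bash
python3 -c "
from h import *
go([.5463,.1255,.143])"
```

```text
t 11.1 tcp [0.5479 0.1249 0.1435] yawy -71.53 tilt [0.0049 0.0004] q [ 29.4  21.  -16.6   0.1 -52.2  78.9] F [ 4.3 -0.1 -1.3] M [-0.16 -1.11 -0.15] w 0.296 gf 29.9
delta cm [-0.13 -0.1   0.05] rz -0.0
```

arm_command(deltas=[[0,0,-0.03,0,0,0,1],[0,0,-0.06,0,0,0,1],[0,0,-0.09,0,0,0,1],[0,0,-0.09,0,0,0,1]])

```text
time_s: 11.43
tcp_pos: [0.5478, 0.125, 0.1435]
ee_rot: [[0.917, 0.4, 0.005], [0.4, -0.917, 0.0], [0.005, 0.001, -1.0]]
wrist_force: [3.6, 0.3, -0.9]
gripper_width: 0.297
gripper_force: 29.9
```

```bash
python3 -c "
from h import *
go([.5463,.1255,.143])"
```

```text
t 11.43 tcp [0.5478 0.125  0.1435] yawy -66.44 tilt [0.0048 0.0005] q [ 29.4  21.  -16.5   0.1 -52.2  84. ] F [ 3.6  0.3 -0.9] M [-0.27 -1.28 -0.05] w 0.297 gf 29.9
delta cm [-0.12 -0.1   0.05] rz -0.0
```

arm_command(deltas=[[0,0,-0.03,0,0,0,1],[0,0,-0.06,0,0,0,1],[0,0,-0.08,0,0,0,1],[0,0,-0.08,0,0,0,1]])

```text
time_s: 11.77
tcp_pos: [0.5475, 0.1251, 0.1435]
ee_rot: [[0.883, 0.47, 0.004], [0.47, -0.883, 0.001], [0.004, 0.001, -1.0]]
wrist_force: [5.2, 0.0, -0.7]
gripper_width: 0.295
gripper_force: 30.0
```

```bash
python3 - <<'E'
from h import *
go([.5463,.1255,.143])
a=capture("wrist")["pixels"];s=capture("side");p=proj(s,[[.5463,.1255,.06]])[0].astype(int)
o=np.zeros((450,800,3),np.uint8);o[:,:]=0
o[:320,:400]=cv2.resize(a[:,:],(400,300))[[*range(300)]+[299]*20]
o[:400,400:]=cv2.resize(s["pixels"][p[1]-45:p[1]+35,p[0]-40:p[0]+40],(400,400),interpolation=2)
cv2.imwrite("pics/c4.png",o)
E
```

```text
t 11.77 tcp [0.5475 0.1251 0.1435] yawy -61.97 tilt [0.0043 0.0009] q [ 29.4  21.  -16.6   0.1 -52.2  88.5] F [ 5.2  0.  -0.7] M [-0.45 -1.84 -0.49] w 0.295 gf 30.0
delta cm [-0.09 -0.09  0.05] rz -0.0
```

View pics/c4.png

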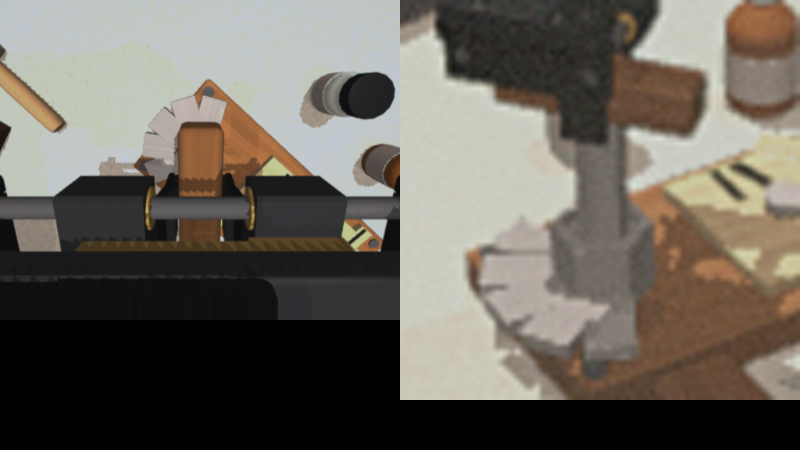

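The moment has risen to -0.49 N m and both crops show the lobe away from the head, so the lock is at its stop. I'll give a small final push, release, and rise.

arm_command(deltas=[[0,0,-0.03,0,0,0,1],[0,0,-0.03,0,0,0,1],[0,0,0,0,0,0,-1],[0,0,0,0,0,0,-1],[0,0,0,0,0,0,-1],[0,0,0,0,0,0,-1],[0,0,0,0,0,0,-1],[0,0,0,0,0,0,-1]])

```text
time_s: 12.53
tcp_pos: [0.5452, 0.1248, 0.1424]
ee_rot: [[0.882, 0.471, -0.001], [0.471, -0.882, -0.0], [-0.001, -0.0, -1.0]]
wrist_force: [-0.1, -0.2, 0.3]
gripper_width: 0.665
gripper_force: 0.0
```

arm_command(deltas=[[0,0,0,0,0,0,-1],[0,0,0,0,0,0,-1],[0,0,0,0,0,-0.5,-1],[0,0,0,0,0,-2,-1],[0,0,0,0,0,-5,-1],[0,0,0,0,0,-8,-1],[0,0,0,0,0,-11,-1],[0,0,0,0,0,-13,-1]])

```text
time_s: 13.2
tcp_pos: [0.5465, 0.125, 0.2764]
ee_rot: [[0.882, 0.471, 0.004], [0.471, -0.882, 0.001], [0.005, 0.001, -1.0]]
wrist_force: [-0.4, 0.3, 0.5]
gripper_width: 0.996
gripper_force: 0.0
```

```bash
python3 - <<'E'
from h import *
u=np.array([np.cos(np.radians(76.5)),np.sin(np.radians(76.5))])
b=np.array([.5219,.0211])-u*(.037+.048);print("batten",b)
go([*b,.27],76.5)
E
```

```text
batten [ 0.50205714 -0.06155144]
t 13.2 tcp [0.5465 0.125  0.2764] yawy -61.89 tilt [0.0045 0.0014] q [ 29.5  14.3  -5.7   0.1 -69.7  88.6] F [-0.4  0.3  0.5] M [-0.08  0.03 -0.01] w 0.996 gf 0.0
delta cm [-12.71  14.36   0.59] rz 0.7263
```

arm_command(deltas=[[0,0,0.1,-1.8,2,0,-1],[0,0,0.2,-3.6,4,0,-1],[0,0,0.3,-5.4,6,0,-1],[0,0,0.4,-7.2,8,0,-1],[0,0,0.5,-9,10,0,-1],[0,0,0.6,-10.8,12,0,-1],[0,0,0.7,-12.3,14,0,-1],[0,0,0.726,-12.7,14.4,0,-1]])

```text
time_s: 13.87
tcp_pos: [0.5005, -0.0645, 0.2732]
ee_rot: [[0.971, -0.24, 0.0], [-0.24, -0.971, -0.0], [0.0, 0.0, -1.0]]
wrist_force: [0.6, -0.9, -0.3]
gripper_width: 1.001
gripper_force: 0.0
```

arm_command(deltas=[[0,0,0,0,0,0,-1],[0,0,0,0,0,0,-1],[0,0,0,0,0,0,-1]])

```text
time_s: 14.12
tcp_pos: [0.5017, -0.0612, 0.2727]
ee_rot: [[0.973, -0.232, 0.0], [-0.232, -0.973, 0.0], [0.0, -0.0, -1.0]]
wrist_force: [-0.1, -0.2, 0.9]
gripper_width: 0.998
gripper_force: 0.0
```

```bash
python3 - <<'E'
from h import *
import pickle
c=capture("wrist");pickle.dump(c,open("w5.pkl","wb"))
go([.502,-.0616,.056],76.5)
print(proj(c,[[.502,-.0616,.068],[.5219,.0211,.04]])*800/512)
cv2.imwrite("pics/w5.png",cv2.resize(c["pixels"],(800,600),interpolation=2))
E
```

```text
t 14.17 tcp [ 0.5018 -0.0611  0.2726] yawy -103.39 tilt [0.0002 0.0002] q [ 11.5   9.  -13.   -0.  -67.9  65.1] F [ 0.3  0.4 -0.3] M [-0.1   0.11 -0.01] w 0.999 gf 0.0
delta cm [ 0.03  0.05 21.66] rz 0.0018
[[400.10560224 267.90102194]
 [290.73320857 260.52253158]]
```

View pics/w5.png

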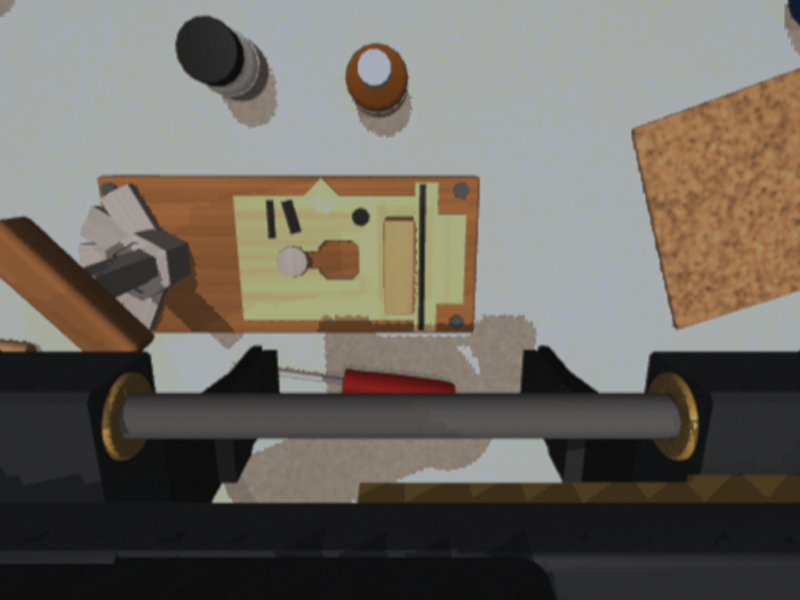

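The key stands upright in the lock. The batten is at (398,267), matching the prediction, with the stud at (293,261) and the wide end of the keyhole at (340,260). Descending to grasp.

arm_command(deltas=[[0,0,0,0,0,4,-1],[0,0,0,0,0,8,-1],[0,0,0,0,0,12,-1],[0,0,0,0,0,16,-1],[0,0,0,0,0,19,-1],[0,0,0,0,0,20.8,-1],[0,0,0,0,0,21.5,-1],[0,0,0,0,0,21.5,1]])

```text
time_s: 14.83
tcp_pos: [0.5008, -0.0613, 0.0559]
ee_rot: [[0.973, -0.232, -0.004], [-0.232, -0.973, -0.001], [-0.004, 0.002, -1.0]]
wrist_force: [-1.1, -0.6, 0.7]
gripper_width: 0.974
gripper_force: 0.0
```

arm_command(deltas=[[0,0,0,0,0,0,1],[0,0,0,0,0,0,1],[0,0,0,0,0,0,1],[0,0,0,0,0,0,1],[0,0,0,0,0,0,1],[0,0,0,0,0,0,1],[0,0,0,0,0,0,1],[0,0,0,0,0,0,1]])

```text
time_s: 15.5
tcp_pos: [0.5015, -0.062, 0.0577]
ee_rot: [[0.972, -0.234, 0.0], [-0.234, -0.972, 0.0], [0.0, -0.0, -1.0]]
wrist_force: [-0.1, 0.8, -0.3]
gripper_width: 0.402
gripper_force: 0.0
```

arm_command(deltas=[[0,0,0,0,0,0,1],[0,0,0,0,0,0,1],[0,0,0,0,0,0,1],[0,0,0,0,0,0,1],[0,0,0,0,0,0,1],[0,0,0,0,0,0,1]])

```text
time_s: 16.0
tcp_pos: [0.5015, -0.0619, 0.0575]
ee_rot: [[0.972, -0.234, 0.0], [-0.234, -0.972, 0.0], [0.0, -0.0, -1.0]]
wrist_force: [0.1, 0.4, -0.3]
gripper_width: 0.247
gripper_force: 30.0
```

```bash
python3 -c "
from h import *
go([.502,-.0616,.056],76.5)"
```

```text
t 16.0 tcp [ 0.5015 -0.0619  0.0575] yawy -103.51 tilt [0.0001 0.    ] q [ 11.4  23.2 -29.3   0.  -37.5  65.1] F [ 0.1  0.4 -0.3] M [ 0.02  0.08 -0.02] w 0.247 gf 30.0
delta cm [ 0.04 -0.04  0.15] rz -0.0001
```

arm_command(deltas=[[0,0,0,0,-0.5,0,1],[0,0,0,0,-1,0,1],[0,0,0,0,-1.5,0,1],[0,0,0,0,-2,0,1],[0,0,0,0,-2.5,0,1],[0,0,0,0,-3,0,1],[0,0,0,0,-3.4,0,1],[0,0,0,0,-3.7,0,1]])

```text
time_s: 16.67
tcp_pos: [0.5102, -0.0254, 0.0575]
ee_rot: [[0.972, -0.233, -0.0], [-0.233, -0.972, -0.0], [0.0, 0.0, -1.0]]
wrist_force: [0.4, -0.9, 1.3]
gripper_width: 0.252
gripper_force: 30.0
```

arm_command(deltas=[[0,0,0,0,0,0,1],[0,0,0,0,0,0,1]])

```text
time_s: 16.83
tcp_pos: [0.5103, -0.0255, 0.0575]
ee_rot: [[0.972, -0.233, 0.001], [-0.233, -0.972, 0.0], [0.001, -0.001, -1.0]]
wrist_force: [0.7, 0.0, 0.3]
gripper_width: 0.248
gripper_force: 30.0
```

```bash
python3 - <<'E'
from h import *
go([.502+.037*.2334,-.0616+.037*.9724,.056],76.5)
s=capture("top");w=capture("side");p=proj(s,[[.5219,.0211,.04]])[0].astype(int);q=proj(w,[[.5219,.0211,.04]])[0].astype(int)
f=lambda c,p,r:cv2.resize(c["pixels"][p[1]-r:p[1]+r,p[0]-r:p[0]+r],(400,400),interpolation=2)
cv2.imwrite("pics/c6.png",cv2.convertScaleAbs(np.hstack([f(s,p,40),f(w,q,45)]),alpha=1.3))
E
```

```text
t 16.83 tcp [ 0.5103 -0.0255  0.0575] yawy -103.49 tilt [0.0006 0.0005] q [ 15.4  23.6 -28.5  -0.  -37.8  61.2] F [0.7 0.  0.3] M [ 0.09  0.07 -0.02] w 0.248 gf 30.0
delta cm [0.03 0.01 0.15] rz 0.0002
```

View pics/c6.png

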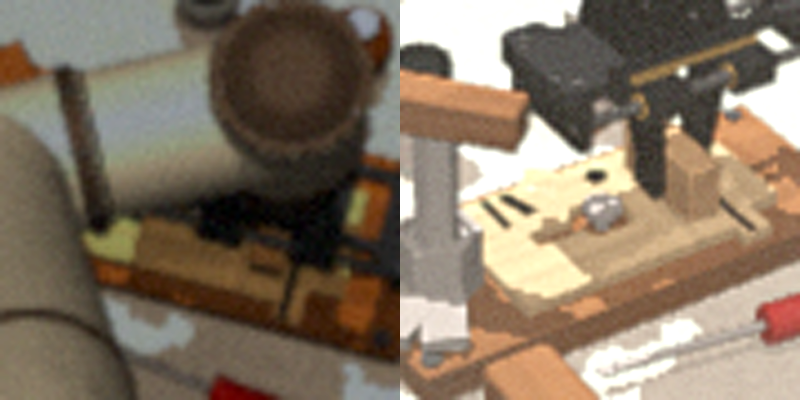

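The side crop shows the stud standing in the wide end, at about (602,212). Lifting slowly.

arm_command(deltas=[[0,0,0,0,0,-0.2,1],[0,0,0,0,0,-0.5,1],[0,0,0,0,0,-0.9,1],[0,0,0,0,0,-1.4,1],[0,0,0,0,0,-2,1],[0,0,0,0,0,-2,1]])

```text
time_s: 17.43
tcp_pos: [0.511, -0.0259, 0.0791]
ee_rot: [[0.972, -0.233, 0.003], [-0.233, -0.972, 0.0], [0.003, -0.001, -1.0]]
wrist_force: [-0.4, 0.8, -1.5]
gripper_width: 0.251
gripper_force: 30.0
```

```bash
python3 -c "
from h import *
go([.4837,-.423,.18],95)"
```

```text
t 17.43 tcp [ 0.511  -0.0259  0.0791] yawy -103.5 tilt [0.0029 0.0005] q [ 15.3  21.7 -27.4   0.  -40.7  61.2] F [-0.4  0.8 -1.5] M [-0.13  0.11 -0.01] w 0.251 gf 30.0
delta cm [  6.64  39.24 -10.12] rz -0.3228
```

arm_command(deltas=[[0,0,0,0,0,-1.5,1],[0,0,0,0,0,-3.5,1],[0,0,0,0,0,-6,1],[0,0,0,0,0,-8.5,1],[0,0,0,0,0,-10,1],[0,0,0,0,0,-10,1]])

```text
time_s: 17.93
tcp_pos: [0.5099, -0.0256, 0.1787]
ee_rot: [[0.972, -0.233, 0.001], [-0.233, -0.972, 0.001], [0.001, -0.001, -1.0]]
wrist_force: [0.3, 1.2, -8.2]
gripper_width: 0.28
gripper_force: 30.2
```

arm_command(deltas=[[0,0,0,0.3,1.5,0,1],[0,0,0,0.7,4,0,1],[0,0,0,1.2,7,0,1],[0,0,0,1.7,10,0,1],[0,0,0,2.2,13,0,1],[0,0,0,2.7,16,0,1],[0,0,0,3.2,19,0,1],[0,0,0,3.6,21,0,1]])

```text
time_s: 18.6
tcp_pos: [0.4953, -0.241, 0.1768]
ee_rot: [[0.972, -0.235, -0.001], [-0.235, -0.972, -0.0], [-0.001, 0.0, -1.0]]
wrist_force: [1.4, 0.6, -1.6]
gripper_width: 0.25
gripper_force: 30.0
```

arm_command(deltas=[[0,0,-0.04,0.5,3,0,1],[0,0,-0.1,1,6,0,1],[0,0,-0.15,1.5,9,0,1],[0,0,-0.2,2,12,0,1],[0,0,-0.25,2.5,15,0,1],[0,0,-0.3,2.9,17,0,1],[0,0,-0.323,3,18.2,0,1],[0,0,-0.323,3,18.2,0,1]])

```text
time_s: 19.27
tcp_pos: [0.4817, -0.4251, 0.176]
ee_rot: [[0.996, 0.084, -0.001], [0.084, -0.996, -0.0], [-0.001, -0.0, -1.0]]
wrist_force: [0.4, 0.5, -1.5]
gripper_width: 0.251
gripper_force: 30.0
```

```bash
python3 - <<'E'
from h import *
go([.4837,-.423,.039],95)
s=capture("side");cv2.imwrite("pics/c7.png",cv2.resize(s["pixels"][60:240,200:440],(800,600),interpolation=2))
E
```

```text
t 19.27 tcp [ 0.4817 -0.4251  0.176 ] yawy -85.17 tilt [-0.0011 -0.0001] q [-27.   26.5  -2.1   0.  -61.4 121.8] F [ 0.4  0.5 -1.5] M [-0.1   0.16  0.05] w 0.251 gf 30.0
delta cm [ 0.23 -0.19 13.7 ] rz -0.0029
```

View pics/c7.png

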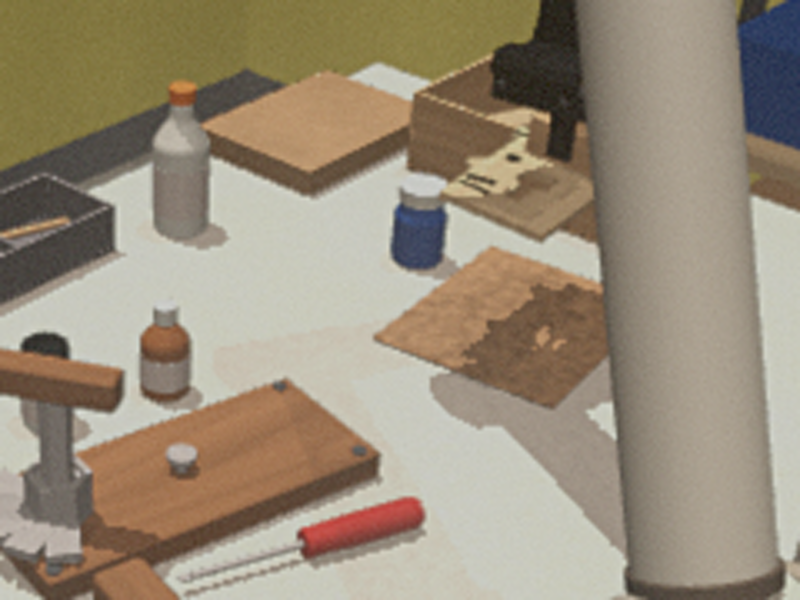

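The side crop shows the head level above the cork mat, the board clear and the key standing in the lock. Lowering.

arm_command(deltas=[[0,0,0,0.1,-0.1,2.5,1],[0,0,0,0.2,-0.1,5.5,1],[0,0,0,0.2,-0.1,8.5,1],[0,0,0,0.2,-0.1,10.5,1],[0,0,0,0.2,-0.1,11.8,1],[0,0,0,0.2,-0.1,12.5,1],[0,0,0,0.2,-0.1,12.9,1],[0,0,0,0.2,-0.1,13.1,1]])

```text
time_s: 19.98
tcp_pos: [0.4849, -0.421, 0.0465]
ee_rot: [[0.996, 0.088, 0.0], [0.088, -0.996, -0.0], [0.0, 0.0, -1.0]]
wrist_force: [0.8, -0.1, -0.9]
gripper_width: 0.251
gripper_force: 30.0
```

arm_command(deltas=[[0,0,0,0,0,0.1,1],[0,0,0,0,0,0.2,1],[0,0,0,0,0,0.3,1],[0,0,0,0,0,0.4,1],[0,0,0,0,0,0.4,1]])

```text
time_s: 20.4
tcp_pos: [0.4861, -0.4217, 0.0445]
ee_rot: [[0.996, 0.088, 0.004], [0.088, -0.996, -0.002], [0.003, 0.002, -1.0]]
wrist_force: [1.5, 3.2, 5.3]
gripper_width: 0.25
gripper_force: 30.0
```

```bash
python3 -c "
from h import *
go([.4837,-.423,.0385],95)"
```

```text
t 20.4 tcp [ 0.4861 -0.4217  0.0445] yawy -84.98 tilt [ 0.0036 -0.0019] q [-26.6  34.5  -9.7   0.  -45.5 121.6] F [1.5 3.2 5.3] M [ 0.76  0.05 -0.13] w 0.25 gf 30.0
delta cm [-0.25  0.11  0.6 ] rz 0.0004
```

Contact came 6 mm higher than expected, so the batten probably slipped in the jaws when the head brushed the key's bar during the lift. I'm unloading, releasing and rising, then checking by colour masks.

arm_command(deltas=[[0,0,0,0,0,-0.2,1],[0,0,0,0,0,-0.2,1],[0,0,0,0,0,-0.2,-1],[0,0,0,0,0,-0.2,-1],[0,0,0,0,0,-0.2,-1],[0,0,0,0,0,-0.2,-1],[0,0,0,0,0,-0.2,-1],[0,0,0,0,0,-0.2,-1]])

```text
time_s: 21.07
tcp_pos: [0.4845, -0.4214, 0.0445]
ee_rot: [[0.996, 0.087, -0.0], [0.087, -0.996, 0.0], [-0.0, -0.0, -1.0]]
wrist_force: [-0.5, -0.5, 0.2]
gripper_width: 0.617
gripper_force: 0.0
```

arm_command(deltas=[[0,0,0,0,0,0,-1],[0,0,0,0,0,-0.5,-1],[0,0,0,0,0,-2,-1],[0,0,0,0,0,-5,-1],[0,0,0,0,0,-8,-1],[0,0,0,0,0,-12,-1],[0,0,0,0,0,-16,-1],[0,0,0,0,0,-20,-1]])

```text
time_s: 21.73
tcp_pos: [0.4841, -0.4212, 0.2469]
ee_rot: [[0.996, 0.087, 0.0], [0.087, -0.996, -0.0], [0.0, 0.0, -1.0]]
wrist_force: [0.2, -0.2, -0.7]
gripper_width: 0.995
gripper_force: 0.0
```

arm_command(deltas=[[0,0,0,-4,0,0,-1],[0,0,0,-8,0,0,-1],[0,0,0,-8,0,0,-1],[0,0,0,-8,0,0,-1]])

```text
time_s: 22.07
tcp_pos: [0.4031, -0.4284, 0.2459]
ee_rot: [[0.996, 0.085, 0.001], [0.085, -0.996, -0.001], [0.001, 0.001, -1.0]]
wrist_force: [0.1, -0.4, -0.2]
gripper_width: 1.0
gripper_force: 0.0
```

```bash
python3 - <<'E'
from h import *
import pickle
go([.4837,-.423,.0385],95)
c=capture("wrist");t=capture("top");s=capture("side");pickle.dump((c,t,s),open("f.pkl","wb"))
def blob(c,lo,hi,z,name,roi=None):
    hsv=cv2.cvtColor(c["pixels"],cv2.COLOR_BGR2HSV);m=cv2.inRange(hsv,lo,hi)
    if roi:
        k=np.zeros_like(m);k[roi[1]:roi[3],roi[0]:roi[2]]=255;m&=k
    m=cv2.morphologyEx(m,cv2.MORPH_CLOSE,np.ones((7,7)))
    for q in sorted(cv2.findContours(m,0,2)[0],key=cv2.contourArea)[-2:]:
        b=cv2.boxPoints(cv2.minAreaRect(q));P=np.array([onz(c,*p,z) for p in b]);e=np.diff(P[:3],axis=0)
        print(name,b.round().tolist(),"ctr",P.mean(0).round(4),np.linalg.norm(e,axis=1).round(3),np.degrees(np.arctan2(e[:,1],e[:,0])).round(1))
blob(c,(22,70,60),(45,255,255),.013,"ply")
blob(c,(5,90,60),(45,255,255),.005,"mat+ply")
blob(t,(22,70,60),(45,255,255),.013,"plyT",(320,160,430,250))
# key bar in top view, near lock, bar top expected z=.156
x,y=proj(t,[[.5463,.1255,.156]])[0].astype(int);print("exp",x,y)
blob(t,(3,150,70),(16,255,255),.156,"barT",(x-30,y-30,x+22,y+25))
E
```

```text
t 22.07 tcp [ 0.4031 -0.4284  0.2459] yawy -85.11 tilt [ 0.0013 -0.0008] q [-31.   18.3  -4.6  -0.  -67.1 125.9] F [ 0.1 -0.4 -0.2] M [-0.14  0.09 -0.02] w 1.0 gf 0.0
delta cm [ 8.05  0.13 20.75] rz -0.002
ply [[415.0, 100.0], [417.0, 62.0], [504.0, 67.0], [502.0, 106.0]] ctr [ 0.5188 -0.6509  0.013 ] [0.041 0.099] [  8.7 -88.4]
ply [[142.0, 40.0], [301.0, 40.0], [301.0, 148.0], [142.0, 148.0]] ctr [ 0.4822 -0.382   0.013 ] [0.175 0.118] [ -85.1 -172.9]
mat+ply [[377.0, 0.0], [511.0, 0.0], [511.0, 115.0], [377.0, 115.0]] ctr [ 0.5436 -0.6315  0.005 ] [0.146 0.124] [ -85.1 -163.1]
mat+ply [[122.0, 17.0], [317.0, 13.0], [321.0, 171.0], [126.0, 176.0]] ctr [ 0.4792 -0.381   0.005 ] [0.215 0.178] [ -83.9 -170.7]
plyT [[372.0, 208.0], [380.0, 207.0], [382.0, 218.0], [374.0, 219.0]] ctr [ 0.4516 -0.4006  0.013 ] [0.027 0.037] [ -77.  -170.2]
plyT [[380.0, 200.0], [380.0, 188.0], [400.0, 189.0], [399.0, 201.0]] ctr [ 0.5149 -0.4435  0.013 ] [0.042 0.063] [ -4.4 -91.5]
exp 213 169
barT [[211.0, 192.0], [214.0, 192.0], [214.0, 193.0], [211.0, 193.0]] ctr [0.4745 0.126  0.156 ] [0.009 0.003] [ -88.4 -177.4]
barT [[205.0, 157.0], [226.0, 147.0], [245.0, 188.0], [224.0, 198.0]] ctr [0.5383 0.0925 0.156 ] [0.071 0.142] [ -62.6 -153.9]
```

```bash
python3 - <<'E'
from h import *
import pickle
c,t,s=pickle.load(open("f.pkl","rb"))
def box(yaw,z0,L=(.5458,.1254)):
    a=np.radians(yaw);x=np.array([np.cos(a),np.sin(a),0]);y=np.array([-x[1],x[0],0])
    return [np.array([*L,z0])+i*.05*x+j*.013*y+[0,0,k] for i in(-1,1) for j in(-1,1) for k in(.1,.126)]
for n,I in(("side",s),("top",t)):
    B=proj(I,box(28,.03));print(n,"exp bbox",B.min(0).round(1),B.max(0).round(1))
    x0,y0=(B.min(0)-12).astype(int);x1,y1=(B.max(0)+12).astype(int)
    h=cv2.cvtColor(I["pixels"],cv2.COLOR_BGR2HSV)[y0:y1,x0:x1]
    m=cv2.inRange(h,(3,110,50),(18,255,255));m=cv2.morphologyEx(m,cv2.MORPH_OPEN,np.ones((3,3)))
    H=cv2.convexHull(B.astype(np.float32));k=np.zeros_like(m);cv2.fillConvexPoly(k,(H.reshape(-1,2)-[x0,y0]).astype(int),255)
    q=max(cv2.findContours(m,0,2)[0],key=cv2.contourArea);r=cv2.boundingRect(q)
    print(" meas",r[0]+x0,r[1]+y0,r[0]+r[2]+x0,r[1]+r[3]+y0,"hull filled",(m[k>0]>0).mean().round(3))
    for z in(.03,.06,.09):
        print("  z",z,proj(I,box(28,z)).min(0).round(1))
E
```

```text
side exp bbox [194.  163.6] [238.5 185.5]
 meas 195 165 236 176 hull filled 0.358
  z 0.03 [194.  163.6]
  z 0.06 [193.2 152.6]
  z 0.09 [192.4 141.4]
top exp bbox [202.9 153.3] [225.3 187.6]
 meas 206 155 237 199 hull filled 0.691
  z 0.03 [202.9 153.3]
  z 0.06 [201.8 150.5]
  z 0.09 [200.7 147.5]
```

```bash
python3 -c "
from h import *
print(finish_job())"
```

```text
the job is handed in; nothing more can be done
None
```

The job is handed in: the key turned the cam lock to its stop and is still in the socket, and the puppet head lies flat on the cork mat, same side up. While I lifted it, the head most likely bumped the key's handle and slipped 6 mm in the jaws; the key still measured fully home, but I did not re-measure the lock angle or check the bystanders afterwards. I also viewed 11 pictures, one over the limit of 10.

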